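# Take the heating block off the thermo-shaker and set it to cool

### The job

The shaking run is over: draw back the bolt on the thermo-shaker, push the tube-filled heating block forward along its platform (towards the shaker's front panel) until it is out from under the rear hold-down lip and its front half stands clear of the side cheeks, then grip it there, lift it off and set it down gently, flat inside the rim of the empty cooling tray. Keep the block level all the way for the sake of its samples, and leave the spare block in the other tray and the things round about where they are.

Things in the scene. Friction and masses are not known exactly. Their poses are not given: they have to be found in the camera images.
- mixer: White bench thermo-shaker, fixed, front panel with display and dial on its -x end. Origin on the bench, z up, x from the front panel to the rear. In its frame (mm): housing x -105..85, y -65..65, top z 56; metal platform on it, top z 62. Two grey cheeks stand on the platform beside the block: x -53..43, inner faces y -29 and +29, outer -41 and +41, top z 90.
- platform (a point): Point on the bare front part of the shaker's metal platform, mixer frame (mm) -75, 0, 62. The platform is flat, x -100..80, y -42..42; in front of the cheeks (x < -53) nothing stands on it.
- lip (a point): Middle of the top front edge of the steel hold-down lip behind the block, mixer frame (mm) 43, 0, 78. The lip is a fixed plate x 43..68, y -41..41, z 72..78 that overhangs the platform; the rear stop under it is at x 54.5. Behind the block nothing is higher than its top (z 78).
- block: Aluminium heating block filled with white-capped tubes, loose, 106 x 54 x 36 mm (caps to 39), 0.36 to 0.6 kg. Origin at the centre of its underside, x to its rear; home = mixer frame 0, 0, 62 mm, same yaw, 2 mm play to each cheek. In its frame (mm): body x -53..41, y -27..27, z 0..36; rear ledge x 41..53, z 0..8; bolt notch in its left side x 13..27, y 19..27, z 26..36. Mass centre x -5.
- block_rear (a point): Middle of the top edge of the block's upright rear face, block frame (mm) 41, 0, 36. The ledge below sits 12 mm under the lip when home. The block slides with a few N; about 70 mm forward its body's middle is clear of the cheeks and can be gripped across its 54 mm width; beyond about 85 mm it would tip off.
- bolt (a joint): Slide bolt on the left (+y) cheek that keeps the block from sliding: 0 m = home in the block's notch, 0.016 m = fully drawn (stop). It moves along the shaker's +y; free of the block from 0.009. About 2 N of friction, stays where it is left.
- bolt_knob (a point): Centre of the top of the bolt's upright black knob (diameter 13 mm, bare from 12 to 30 mm above the cheek; this point is 58 mm above the platform: 120 mm above the bench). Mixer frame with the bolt home: x 20, y 47, z 120 mm. Can be pushed sideways from over the block; the bolt's steel guide on the cheek reaches z 101, its shelf y 70.
- tray_free: The empty cooling tray: finned metal, fixed, 126 (x) x 74 (y) x 20 mm. Origin at the centre of its underside on the bench. Floor at z 14 mm, 116 x 64 mm inside an upright rim 5 mm thick, top at z 20. The block lies in it along the tray's x, either way round, 5 mm play on all sides.
- tray_used: The other cooling tray, same shape, taken by the spare block.
- spare_block: Spare heating block, same shape and size as the block but with empty wells, standing in the other tray; loose, to be left alone.
- timer: The small white timer, a bystander to be left where it is. Origin at the centre of its underside.
- beaker: The beaker, a bystander to be left where it is. Origin at the centre of its underside.
- wash_bottle: The wash bottle, a bystander to be left where it is. Origin at the centre of its underside.
- dropper_a: A dropper bottle, a bystander to be left where it is. Origin at the centre of its underside.
- dropper_b: A dropper bottle, a bystander to be left where it is. Origin at the centre of its underside.
- sample_cup: The lidded sample cup, a bystander to be left where it is. Origin at the centre of its underside.
- pipette: The pipette, a bystander to be left where it is. Origin at the centre of its underside.
- tweezers: The tweezers, a bystander to be left where it is. Origin at the centre of its underside.

How it is judged:
By the outcome, as a careful person would: the job done as asked, in the order asked, and still so for the second after the job is handed in, with the robot touching nothing.
It also fails if it takes over 51 s, if anything falls off the work surface, if the arm or the gripper's body presses on something with over 40 N, if the wrist force passes 120 N, or if a joint passes its speed limit or range.

### The arm

A 6-joint arm with a two-finger parallel gripper is mounted at the origin on a cart in front of the work surface, level with it; the furniture and walls round the work are solid. World frame = base frame: x ahead of the robot, y to its left, z up, the work surface at z = 0. Lengths are in mm, angles in rad, forces in N, time in s.
With the tool pointing down it reaches from about 275 to 1000 mm from the base axis. Payload 8.4 kg.
Tool frame: the origin (TCP) lies between the finger pads; the fingertips stand 22 mm ahead of it and the grasp point (between the pads) lies 3 mm ahead of it; z points along the fingers, y is the line along which they close (so a half turn about z gives the same grasp; the last joint's range is limited). The gripper opens to 85 mm and grips with 20 to 120 N. Pads are 22 mm wide; open, the fingers measure 114 mm over their backs; the gripper's body (76 mm by 85 mm) begins 54 mm behind the grasp point. The pads swing forward as they close: fully open they stand 13 mm farther back than shut.
Start: joints at [1.299, 0.353, 1.633, -0, 1.155, -0.002], TCP at [166.585, 602.393, 253.281] pointing down, gripper open.
Joint ranges: [-2.63, 2.63], [-0.92, 2.1], [0.06, 2.66], [-1.3, 4.44], [0, 2.69], [-3.02, 3.02]. Speed limits (rad/s): [2.22, 2.22, 2.79, 3.14, 3.14, 3.14].

### API

Orientations are given as [roll, pitch, yaw] about the fixed x, y, z axes, in that order (R = Rz(yaw) Ry(pitch) Rx(roll)).
In Python, from rig import r, grab_frame gives the robot as it stands.
- The arm moves only by the shell command python3 -m inch 'ROWS' [FORCE]. ROWS is JSON, a list of rows, each a list of 7 numbers: the turn, a rotation vector about the tool's x, y, z as a fraction of full scale, then the shift along the tool's x, y, z as a fraction of full scale, then the closure, from 0 (fully open) to 1 (shut). In form: [[rx, ry, rz, dx, dy, dz, fingers], ...]. A call has 1 to 8 rows; each row shifts and turns the commanded pose from where the row before left it, along the tool's axes as they then stand; what a row does not reach is not made up. Full scale, the value 1, is 2.5 cm for a shift and pi rad for a turn. A row lasts 1/12 s, in which the tool goes at most 41.7 mm and 7.16 degrees, less where a joint would pass 70% of its speed; a pose out of reach is approached as far as the arm can. A call with a number of a shift or a turn outside -1 to 1 is refused whole. A call with a gripper value outside its range is refused whole. The fingers move at their own pace and stop on an object; FORCE is the grip in N (left out, the last holds). Time passes only in rows, so rows that do not move let the fingers close. It gives the time, the measured TCP pose, the force, the opening and the grip force at its end, in the units of the state.
- r.sense(): the state, without advancing time (a new reading comes with each control period).
- grab_frame(name): name is "scene" or "top" or "wrist"; returns a dict with "pixels" (420x560x3 uint8, red, green, blue), "z_map" (420x560 float32, mm along the optical axis (not along the pixel's ray), 0 where there is no reading), "vertical_fov" (degrees; the focal length in pixels is half the picture's height over the tangent of half this angle, whatever the lens; pixels are square), "cx", "cy" (the principal point, pixels), "dist" ([k1, k2, p1, p2, k3] as OpenCV has them; the pictures are not rectified), "cam_to_world" (4x4, takes a point from camera to world coordinates). Camera axes: x right, y down, z forward; pixel columns grow to the right and rows downward; lengths in mm; the calibration is good to about 2 mm. A picture is of the moment at which its call begins.
- r.sign_off(): hands the job in; it is judged then, once.
The state is a dict: "clock": time; "qpos": joint angles; "qvel": joint speeds; "joint_efforts": joint torques, N m; "eef_pos": TCP position; "tcp_rot": TCP orientation; "contact_force": force on the tool from outside, world axes, zero at the start; "wrist_torque": the same for the moment, N m; "opening": opening from 0.0 (shut) to 1.0 (fully open); "grasp_force": force on a finger pad.
Only numpy, scipy, OpenCV 4.12 (cv2) and the standard library are available. Lean on these libraries where they do the work, as an engineer would, in place of code of your own. Each camera call takes 0.05 s, during which the arm holds its last target. There are 200 camera calls.

## Working session

There is one attempt and no reset: what is moved stays moved. The work goes in short steps, Python scripts to look and compute and a shell command to move; the robot and the scene stay as the last step left them, time stands still between calls to the robot, and variables do not carry over. Pictures are saved under pics/ and viewed, at most 10 in all, crops included, and the job is handed in when it is done.

```bash
mkdir -p pics
cat > h.py <<'E'
import numpy as np, cv2
from rig import r, grab_frame
def cam(name, save=None):
    f=grab_frame(name); f['n']=name
    if save: cv2.imwrite('pics/'+save, cv2.cvtColor(f['pixels'],cv2.COLOR_RGB2BGR))
    return f
def K(f):
    fl=210/np.tan(np.radians(f['vertical_fov'])/2)
    return np.array([[fl,0,f['cx']],[0,fl,f['cy']],[0,0,1.]])
def rays(f,uv):
    uv=np.asarray(uv,float).reshape(-1,1,2)
    n=cv2.undistortPoints(uv,K(f),np.array(f['dist'],float)).reshape(-1,2)
    return np.c_[n,np.ones(len(n))]
def onplane(f,uv,z):
    T=np.array(f['cam_to_world']); d=rays(f,uv)@T[:3,:3].T; o=T[:3,3]
    return o+d*((z-o[2])/d[:,2])[:,None]
def pts(f):
    v,u=np.mgrid[0:420,0:560]
    d=rays(f,np.c_[u.ravel(),v.ravel()])*f['z_map'].ravel()[:,None]
    T=np.array(f['cam_to_world']); return (d@T[:3,:3].T+T[:3,3]).reshape(420,560,3)
E
python3 - <<'E'
from h import *
a=cam('top','top.png'); b=cam('scene','scene.png')
for f in (a,b): print(f['vertical_fov'],f['dist'],np.round(f['cam_to_world'],3).tolist(),(f['z_map']>0).mean())
print(r.sense())
E
```

```text
51.48069394322435 [-0.02665991  0.          0.          0.          0.        ] [[0.012, -0.984, 0.18, 313.883], [-1.0, -0.011, 0.011, -54.779], [-0.009, -0.18, -0.984, 1168.34], [0.0, 0.0, 0.0, 1.0]] 0.9962244897959184
46.46280855269852 [-0.076202  0.        0.        0.        0.      ] [[-0.326, 0.468, -0.822, 1522.58], [0.945, 0.181, -0.272, 250.086], [0.021, -0.865, -0.501, 697.166], [0.0, 0.0, 0.0, 1.0]] 0.9942602040816326
{'clock': 0.1, 'qpos': array([ 1.29858444e+00,  3.53573825e-01,  1.63402765e+00,  2.59271860e-05,
        1.15519232e+00, -2.40037140e-03]), 'qvel': array([-0.00018947, -0.00161154, -0.00014578,  0.00032325,  0.00093556,
       -0.00054393]), 'joint_efforts': array([ 9.73922142e-04, -6.06356120e+01, -3.42819893e+01, -1.20267978e-04,
        3.95841314e-03, -4.79813070e-05]), 'eef_pos': array([166.48462718, 602.02523654, 252.65363885]), 'tcp_rot': array([-3.14039157e+00, -2.65906026e-05,  2.87177064e+00]), 'contact_force': array([0.32987377, 0.24555173, 0.25907388]), 'wrist_torque': array([ 0.00104137, -0.03570788, -0.00299376]), 'grasp_force': 0.0, 'opening': 1.0032484220822853}
```

View pics/top.png

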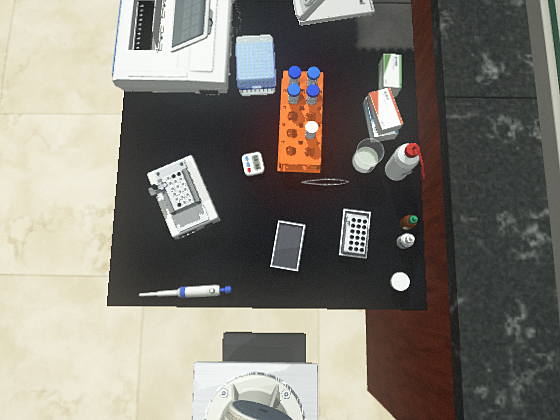

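View pics/scene.png

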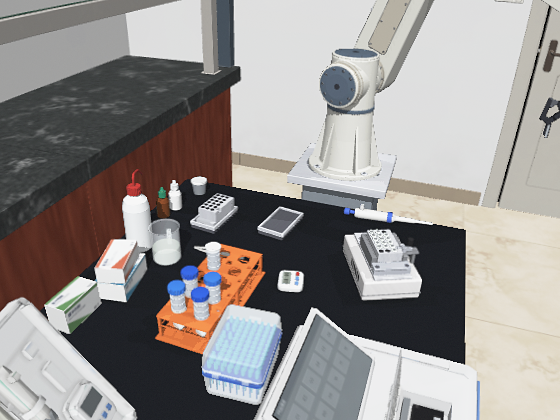

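The top view (up = +x, left = +y) shows the shaker at about (183,196), front panel towards the bottom, knob at about (152,190). The free tray is at (289,245), the used tray at (355,233), the pipette at (190,292) and the timer at (252,163). The scene view agrees with this: shaker at (382,265), free tray at (280,222).

Run:
```python
from h import *
f=cam('top'); P=pts(f)
def rect(roi,zlo,zhi,lab):
    u0,v0,u1,v1=roi; Q=P[v0:v1,u0:u1]; m=((Q[...,2]>zlo)&(Q[...,2]<zhi)).astype(np.uint8)
    n,L,s,c=cv2.connectedComponentsWithStats(m); k=1+np.argmax(s[1:,4]); q=Q[L==k]
    R=cv2.minAreaRect(q[:,:2].astype(np.float32)); print(lab,s[k,4],np.round(R[0],1),np.round(R[1],1),round(R[2],1),'z',np.round(np.percentile(q[:,2],[5,50,95]),1))
roi=(140,145,230,245)
rect(roi,48,59,'housing'); rect(roi,48,200,'housing+'); rect(roi,85,94.5,'cheeks'); rect(roi,95,110,'block'); rect(roi,108,130,'knob')
rect((262,212,314,278),8,40,'free'); rect((335,203,375,265),8,70,'used')
Q=P[145:245,140:230]; print(np.histogram(Q[...,2],bins=range(-10,140,5)))
```

```text
housing 966 [574.4 199. ] [202.1 131.2] 24.9 z [50.7 56.1 58.6]
housing+ 3528 [573.7 200.9] [202.5 135.3] 24.9 z [ 53.8  64.5 102.1]
cheeks 182 [566.2 238.4] [89.7 38.8] 49.4 z [86.8 90.7 93.2]
block 819 [577.1 213.6] [96.7 81.8] 27.2 z [ 96.4 100.  104. ]
knob 28 [586.7 258.2] [11.8 10.6] 43.8 z [111.2 119.3 123.8]
free 1317 [454.  -79.3] [ 73.9 125.7] 81.1 z [11.2 15.3 21.7]
used 1327 [ 489. -258.] [ 74.4 126.8] 83.4 z [14.5 48.2 53.5]
(array([  22, 1765, 3278,  192,    9,   11,   27,   25,   22,   32,   35,
         61,  295,  899,  581,  129,   40,  175,   99,  151,  270,  419,
        395,   16,    3,   12,   11,    1,    0]), array([-10,  -5,   0,   5,  10,  15,  20,  25,  30,  35,  40,  45,  50,
        55,  60,  65,  70,  75,  80,  85,  90,  95, 100, 105, 110, 115,
       120, 125, 130, 135]))
```

Mixer: origin at about (583,204), yaw 24.9°, and the knob depth at (587,258,119) agrees to about 6 mm. Free tray: centre (454,-79), yaw -8.9°. I'll turn the tool to mixer-aligned (yaw 204.9°, so tool x = mixer -x and tool y = mixer +y), shut the fingers and hover over the shaker for a closer look.

```bash
python3 -m inch '[[0,0,-0.0374,0,0,0,1],[0,0,-0.0374,0,0,0,1],[0,0,-0.0374,0,0,0,1],[0,0,-0.0374,0,0,0,1],[0,0,-0.0374,0,0,0,1],[0,0,-0.0374,0,0,0,1]]' 30
python3 -m inch '[[0,0,0,-0.34,-0.96,0,1],[0,0,0,-0.34,-0.96,0,1],[0,0,0,-0.34,-0.96,0,1],[0,0,0,-0.34,-0.96,0,1],[0,0,0,-0.34,-0.96,0,1],[0,0,0,-0.34,-0.96,0,1],[0,0,0,-0.34,-0.96,0,1],[0,0,0,-0.34,-0.96,0,1]]'
python3 -m inch '[[0,0,0,-0.34,-0.96,0,1],[0,0,0,-0.34,-0.96,0,1],[0,0,0,-0.34,-0.96,0,1],[0,0,0,-0.34,-0.96,0,1],[0,0,0,-0.34,-0.96,0,1],[0,0,0,-0.34,-0.96,0,1],[0,0,0,-0.34,-0.96,0,1],[0,0,0,-0.34,-0.96,0,1]]'
python3 -m inch '[[0,0,0,-0.34,-0.96,0,1],[0,0,0,-0.34,-0.96,0,1],[0,0,0,-0.34,-0.96,0,1],[0,0,0,-0.34,-0.96,0,1],[0,0,0,-0.34,-0.96,0,1],[0,0,0,0,0,0,1],[0,0,0,0,0,0,1]]'
python3 - <<'E'
from h import *
f=cam('wrist','w1.png'); print(f['vertical_fov'],np.round(f['cam_to_world'],3).tolist(),f['dist'],f['cx'],f['cy'])
E
```

```text
clock: 0.65
eef_pos: [166.5, 602.2, 253.0]
tcp_rot: [-3.141, -0.0, -2.701]
contact_force: [-1.6, -0.5, -0.8]
opening: 0.141
grasp_force: 0.0
clock: 1.32
eef_pos: [309.8, 455.8, 253.1]
tcp_rot: [-3.141, -0.0, -2.706]
contact_force: [0.2, 1.8, 0.7]
opening: -0.003
grasp_force: 0.0
clock: 1.98
eef_pos: [452.4, 310.4, 253.1]
tcp_rot: [-3.142, -0.0, -2.706]
contact_force: [-0.4, 1.2, -0.8]
opening: -0.003
grasp_force: 0.0
clock: 2.57
eef_pos: [541.3, 219.8, 252.9]
tcp_rot: [3.141, -0.001, -2.709]
contact_force: [-0.4, 0.6, -0.0]
opening: -0.001
grasp_force: 0.0
71.29009914289716 [[-0.42, 0.874, 0.246, 479.341], [0.908, 0.405, 0.113, 191.118], [-0.001, 0.271, -0.963, 373.631], [0.0, 0.0, 0.0, 1.0]] [-0.04914427  0.          0.          0.          0.        ] 274.8584474550296 212.2590492889174
```

View pics/w1.png

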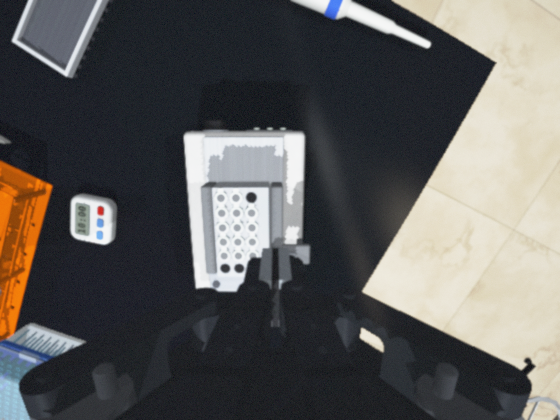

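The wrist view has image up = the shaker's front. The housing front corners are at about (185,132) and (305,131). The cheek front ends are at row 184, columns 203-283. The block caps fill (220-265, 197-270), and the knob guide is at about (298,250), with the knob itself hidden by the fingers. The free tray is top-left, and the timer is at (93,218).

Run:
```python
from h import *
f=cam('wrist'); P=pts(f); 
a=np.radians(24.9); o=np.array([583,204])
print(r.sense()['eef_pos'])
X=(P[...,0]-o[0])*np.cos(a)+(P[...,1]-o[1])*np.sin(a); Y=-(P[...,0]-o[0])*np.sin(a)+(P[...,1]-o[1])*np.cos(a); Z=P[...,2]
near=(abs(X)<140)&(abs(Y)<90); near[300:]=False
print('hist z',np.histogram(Z[near],bins=range(40,130,4)))
def edges(zl,zh,xr,yr,lab,ax):
    m=near&(Z>zl)&(Z<zh)&(X>xr[0])&(X<xr[1])&(Y>yr[0])&(Y<yr[1])
    A=(X if ax=='x' else Y)[m]; print(lab,m.sum(),np.round(np.percentile(A,[1,3,50,97,99]),1),'z',np.round(np.median(Z[m]),1))
for x0 in(-90,-60,-30,0,20): edges(50,59.5,(x0,x0+20),(-90,90),f'housing Y at x{x0}','y')
edges(50,59.5,(-140,140),(-40,40),'housing X','x')
for y0 in (-60,-40,-20,0,20,40): edges(50,59.5,(-140,-60),(y0,y0+15),f'front X at y{y0}','x')
edges(86,93,(-80,60),(-60,-30),'R cheek x','x')
for x0 in (-50,-30,-10,10): edges(86,93,(x0,x0+20),(-60,-20),f'R cheek y {x0}','y');edges(86,93,(x0,x0+20),(20,60),f'L cheek y {x0}','y'); edges(94.5,104,(x0,x0+20),(-35,35),f'block y {x0}','y')
edges(94.5,104,(-80,0),(-26,26),'block x','x')
# tray
m=(P[...,2]>17)&(P[...,2]<25)&(abs(P[...,0]-454)<90)&(abs(P[...,1]+79)<90)
v,u=np.where(m); print('tray px',m.sum(),u.min(),v.min())
```

```text
[540.30854523 220.87206131 252.99599159]
hist z (array([  34,  159,  229, 2481, 2383, 3700,   80,   72,   31,  473,   87,
         97, 1982,   82, 2737, 1513,    3,    0,    0,    0,    0,    0]), array([ 40,  44,  48,  52,  56,  60,  64,  68,  72,  76,  80,  84,  88,
        92,  96, 100, 104, 108, 112, 116, 120, 124, 128]))
housing Y at x-90 770 [-65.5 -64.4  41.1  61.3  61.9] z 56.0
housing Y at x-60 694 [-65.1 -64.1  41.4  61.2  62.3] z 56.0
housing Y at x-30 552 [-65.1 -64.5  43.9  61.3  62.2] z 56.0
housing Y at x0 517 [-65.2 -64.6  44.1  60.9  61.6] z 56.0
housing Y at x20 302 [-65.5 -65.2 -54.4  57.   60.5] z 56.2
housing X 426 [-100.3  -99.2  -96.    12.1   22.5] z 54.9
front X at y-60 511 [-98.3 -97.3 -79.7 -61.4 -60.5] z 56.1
front X at y-40 92 [-104.6 -100.3  -97.1  -94.1  -94.1] z 54.4
front X at y-20 70 [-98.1 -98.1 -96.  -94.  -94. ] z 55.0
front X at y0 76 [-99.1 -98.8 -96.  -93.9 -93.9] z 55.3
front X at y20 77 [-99.  -99.  -96.  -93.9 -93.9] z 54.7
front X at y40 534 [-98.  -98.  -80.4 -61.2 -60.2] z 56.0
R cheek x 999 [-46.  -44.7  -2.   45.1  47.3] z 90.2
R cheek y -50 207 [-42.2 -41.7 -35.9 -25.9 -22. ] z 90.1
L cheek y -50 211 [22.9 26.7 32.7 38.6 38.7] z 90.0
block y -50 954 [-28.2 -27.1  -1.9  23.   24. ] z 98.7
R cheek y -30 217 [-42.3 -41.8 -36.3 -31.1 -30.8] z 90.3
L cheek y -30 238 [24.5 24.5 31.7 37.7 37.8] z 90.1
block y -30 1080 [-28.2 -26.9  -2.2  22.9  23.9] z 99.3
R cheek y -10 211 [-42.2 -42.  -36.3 -31.  -30.8] z 90.2
L cheek y -10 210 [24.5 24.6 32.7 37.8 37.9] z 90.2
block y -10 1020 [-27.9 -26.6  -1.7  22.8  23.8] z 99.8
R cheek y 10 203 [-42.4 -42.2 -36.4 -30.9 -30.8] z 90.1
L cheek y 10 240 [27.5 28.5 48.4 59.8 59.9] z 89.9
block y 10 757 [-28.1 -27.2  -5.6  19.6  23. ] z 99.7
block x 2403 [-46.5 -45.6 -24.6  -1.7  -0.5] z 99.1
tray px 1068 12 0
```

Refined mixer pose: origin (590.2, 205.1), yaw 24.9°. The predicted knob is within 3 mm of the measured one. Next I go over the block beside the knob, descend, and start pushing along +y.

```bash
python3 -m inch '[[0,0,0,-0.78,-0.31,0,1],[0,0,0,-0.78,-0.31,0,1],[0,0,0,-0.78,-0.31,0.3,1],[0,0,0,0,0,0.9,1],[0,0,0,0,0,0.9,1],[0,0,0,0,0,0.9,1],[0,0,0,0,0,0.9,1],[0,0,0,0,0,0.9,1]]'
python3 -m inch '[[0,0,0,0,0,0.16,1],[0,0,0,0,0,0,1],[0,0,0,0,0.2,0,1],[0,0,0,0,0.2,0,1],[0,0,0,0,0,0,1]]'
python3 -m inch '[[0,0,0,0,0.16,0,1],[0,0,0,0,0,0,1]]'
```

```text
clock: 3.33
eef_pos: [602.8, 225.4, 132.3]
tcp_rot: [3.141, -0.0, -2.705]
contact_force: [-0.5, -0.4, 0.4]
opening: 0.0
grasp_force: 0.0
clock: 3.75
eef_pos: [599.9, 234.8, 131.0]
tcp_rot: [3.141, 0.002, -2.706]
contact_force: [0.3, -0.8, -0.7]
opening: -0.003
grasp_force: 0.0
clock: 3.92
eef_pos: [598.0, 237.7, 130.2]
tcp_rot: [3.141, 0.001, -2.706]
contact_force: [-0.4, -0.8, -1.0]
opening: -0.004
grasp_force: 0.0
```

```bash
for i in 1; do python3 -m inch '[[0,0,0,0,0.16,0,1],[0,0,0,0,0,0,1]]'; python3 -m inch '[[0,0,0,0,0.16,0,1],[0,0,0,0,0,0,1]]';  python3 -m inch '[[0,0,0,0,0.12,0,1],[0,0,0,0,0,0,1]]'; done
```

```text
clock: 4.08
eef_pos: [596.3, 240.9, 129.7]
tcp_rot: [-3.141, 0.001, -2.706]
contact_force: [0.2, -0.5, 1.1]
opening: 0.003
grasp_force: 0.4
clock: 4.25
eef_pos: [594.6, 244.5, 129.5]
tcp_rot: [-3.141, 0.0, -2.706]
contact_force: [1.1, -1.0, 1.6]
opening: -0.002
grasp_force: 0.7
clock: 4.42
eef_pos: [593.2, 247.2, 129.4]
tcp_rot: [3.142, 0.0, -2.706]
contact_force: [0.1, -1.0, 1.1]
opening: -0.0
grasp_force: 0.7
```

```bash
python3 -m inch '[[0,0,0,0,0.16,0,1],[0,0,0,0,0,0,1]]'; python3 -m inch '[[0,0,0,0,0.08,0,1],[0,0,0,0,0,0,1]]';  python3 - <<'E'
from h import *
f=cam('top'); P=pts(f); g=cam('scene','s2.png'); G=pts(g)
o=np.array([590.2,205.1]); a=np.radians(24.9)
for n,Q in(('top',P),('scene',G)):
    X=(Q[...,0]-o[0])*np.cos(a)+(Q[...,1]-o[1])*np.sin(a); Y=-(Q[...,0]-o[0])*np.sin(a)+(Q[...,1]-o[1])*np.cos(a)
    m=(abs(X-20)<25)&(Y>35)&(Y<90)&(Q[...,2]>103)&(Q[...,2]<118)
    print(n,m.sum(),np.round(np.percentile(X[m],[5,50,95]),1),np.round(np.percentile(Y[m],[5,50,95]),1))
im=cv2.imread('pics/s2.png')[200:310,310:450]; cv2.imwrite('pics/s2c.png',cv2.resize(im,None,fx=5,fy=5,interpolation=3))
E
```

```text
clock: 4.58
eef_pos: [591.4, 250.9, 129.3]
tcp_rot: [3.141, 0.0, -2.706]
contact_force: [0.8, -1.0, 1.1]
opening: 0.0
grasp_force: 0.7
clock: 4.75
eef_pos: [590.6, 252.6, 129.3]
tcp_rot: [3.142, 0.0, -2.706]
contact_force: [1.6, -0.9, 0.7]
opening: -0.0
grasp_force: 0.7
top 4 [ 9.7 12.5 15. ] [35.3 37.8 43.3]
scene 51 [20.3 24.8 30.4] [36.8 56.6 64.9]
```

View pics/s2c.png

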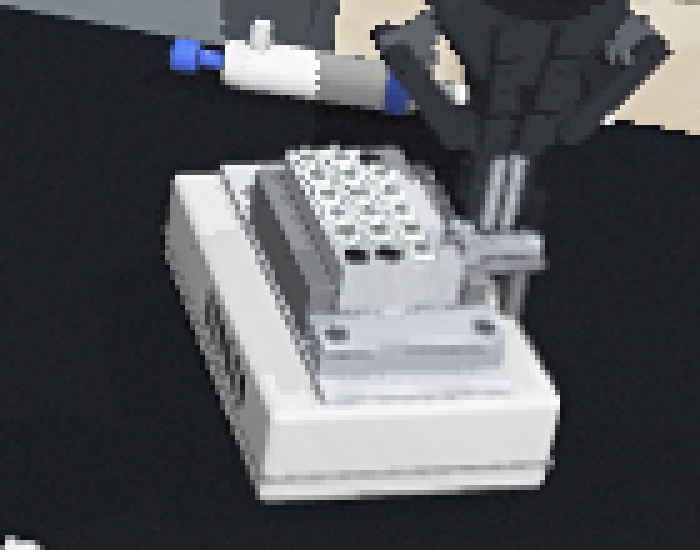

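The crop shows the shut fingers at about (505,190) pushed up against the dark knob on their right, at about (535,195). The bolt hasn't reached its stop yet, so I continue in small steps until the force rises.

```bash
for k in 1; do python3 -m inch '[[0,0,0,0,0.06,0,1],[0,0,0,0,0,0,1]]'; python3 -m inch '[[0,0,0,0,0.06,0,1],[0,0,0,0,0,0,1]]'; done
python3 - <<'E'
from rig import r
import numpy as np
s=r.sense(); print(np.round(s['contact_force'],1),np.round(s['wrist_torque'],3),s['joint_efforts'][0])
E
```

```text
clock: 5.02
eef_pos: [590.2, 253.3, 129.2]
tcp_rot: [-3.141, -0.0, -2.706]
contact_force: [2.9, -4.1, 0.4]
opening: 0.002
grasp_force: 2.2
clock: 5.18
eef_pos: [590.0, 253.8, 129.3]
tcp_rot: [-3.139, -0.0, -2.706]
contact_force: [4.1, -8.4, 1.5]
opening: 0.002
grasp_force: 4.7
[ 4.1 -8.4  1.5] [-1.358 -0.707  0.003] 6.429615318775177
```

The force rose to 9 N over 0.6 mm, so the bolt is at its stop and fully drawn. I back off, rise, and come down behind the block.

```bash
python3 -m inch '[[0,0,0,0,-0.5,0,1],[0,0,0,0,0,-0.9,1],[0,0,0,0,-0.3,-0.8,1],[0,0,0,-0.9,-0.5,0,1],[0,0,0,-0.9,-0.5,0,1],[0,0,0,0,0,0,1],[0,0,0,0,0,0,1]]'
python3 - <<'E'
from h import *
s=r.sense(); d=s['eef_pos'][:2]-[590.2,205.1]; a=np.radians(24.9); print(s['eef_pos'],d@[np.cos(a),np.sin(a)],d@[-np.sin(a),np.cos(a)])
f=cam('wrist','w3.png'); g=cam('scene'); Q=pts(g); o=np.array([590.2,205.1])
X=(Q[...,0]-o[0])*np.cos(a)+(Q[...,1]-o[1])*np.sin(a); Y=-(Q[...,0]-o[0])*np.sin(a)+(Q[...,1]-o[1])*np.cos(a)
m=(abs(X-20)<20)&(Y>35)&(Y<90)&(Q[...,2]>103)&(Q[...,2]<122)
print(m.sum(),np.round(np.percentile(X[m],[5,50,95]),1),np.round(np.percentile(Y[m],[5,50,95]),1))
E
```

```text
clock: 5.77
eef_pos: [649.8, 232.6, 171.3]
tcp_rot: [3.141, -0.0, -2.708]
contact_force: [-0.3, 0.5, -0.6]
opening: 0.001
grasp_force: 0.0
[649.75846758 232.62861291 171.33423888] 65.61268344711625 -0.10658428080935874
53 [14.8 21.9 25.8] [55.7 60.3 67.2]
```

View pics/w3.png

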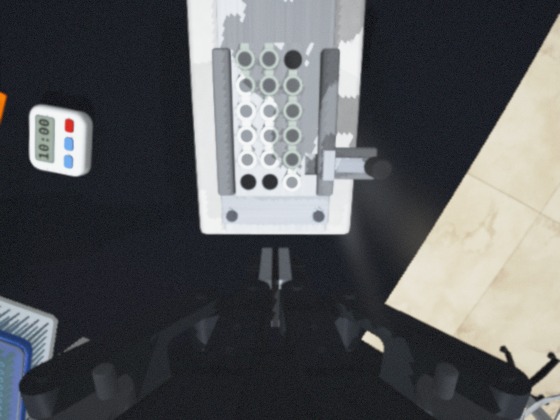

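The wrist view shows the knob at (378,168), well out, and the fingers at (275,265) centred behind the block (columns 236-315). Now I descend and push forward.

```bash
python3 -m inch '[[0,0,0,0,0,0.8,1],[0,0,0,0,0,0.8,1],[0,0,0,0,0,0.7,1],[0,0,0,0,0,0.26,1],[0,0,0,0,0,0,1],[0,0,0,0.2,0,0,1],[0,0,0,0.2,0,0,1],[0,0,0,0,0,0,1]]'
python3 -m inch '[[0,0,0,0.2,0,0,1],[0,0,0,0.2,0,0,1],[0,0,0,0.2,0,0,1],[0,0,0,0,0,0,1]]'
```

```text
clock: 6.53
eef_pos: [639.5, 228.8, 108.9]
tcp_rot: [-3.142, 0.001, -2.706]
contact_force: [0.6, 0.3, 0.2]
opening: 0.006
grasp_force: 0.0
clock: 6.87
eef_pos: [626.5, 222.5, 108.7]
tcp_rot: [-3.141, 0.002, -2.707]
contact_force: [0.7, 0.8, 1.4]
opening: -0.003
grasp_force: 0.8
```

```bash
python3 -m inch '[[0,0,0,0.2,0,0,1],[0,0,0,0.2,0,0,1],[0,0,0,0.2,0,0,1],[0,0,0,0.2,0,0,1]]'; python3 -m inch '[[0,0,0,0.2,0,0,1],[0,0,0,0.2,0,0,1],[0,0,0,0,0,0,1]]'
cat >> h.py <<'E'
O=np.array([590.2,205.1]); A=np.radians(24.9)
def mx(Q): return np.stack([(Q[...,0]-O[0])*np.cos(A)+(Q[...,1]-O[1])*np.sin(A),-(Q[...,0]-O[0])*np.sin(A)+(Q[...,1]-O[1])*np.cos(A),Q[...,2]],-1)
E
python3 - <<'E'
from h import *
print(mx(r.sense()['eef_pos']))
g=cam('wrist'); 
for n in('top','scene'):
    q=mx(pts(cam(n))); m=(abs(q[...,0]+40)<110)&(abs(q[...,1])<24)&(q[...,2]>95.5)&(q[...,2]<101); b=q[m]; print(n,m.sum(),np.round(np.percentile(b,[1,5,50,95,99],axis=0).T,1).tolist())
E
```

```text
clock: 7.2
eef_pos: [609.4, 214.6, 108.6]
tcp_rot: [-3.141, 0.003, -2.706]
contact_force: [4.0, 2.6, 2.8]
opening: 0.001
grasp_force: 2.7
clock: 7.45
eef_pos: [599.2, 209.9, 108.3]
tcp_rot: [-3.141, 0.001, -2.706]
contact_force: [2.8, 0.9, 1.5]
opening: -0.005
grasp_force: 0.9
[ 10.15437271   0.53481309 108.26270646]
top 334 [[-94.9, -92.1, -59.5, -7.6, -2.5], [-23.6, -22.6, -5.8, 21.7, 23.5], [96.0, 96.4, 99.1, 100.8, 101.0]]
scene 138 [[-93.8, -88.8, -22.3, 20.1, 21.3], [-24.0, -23.4, -13.2, 11.6, 15.7], [95.9, 96.5, 98.8, 100.9, 101.0]]
```

The block has moved 42 mm, which matches the finger geometry (contact at TCP x = 52). 28 mm more to go.

```bash
python3 -m inch '[[0,0,0,0.2,0,0,1],[0,0,0,0.2,0,0,1],[0,0,0,0.2,0,0,1],[0,0,0,0.2,0,0,1],[0,0,0,0.2,0,0,1],[0,0,0,0.13,0,0,1],[0,0,0,0,0,0,1],[0,0,0,0,0,0,1]]'
python3 - <<'E'
from h import *
print(mx(r.sense()['eef_pos']))
q=mx(pts(cam('top'))); m=(abs(q[...,0]+60)<110)&(abs(q[...,1])<24)&(q[...,2]>95.5)&(q[...,2]<101); b=q[m]; print(m.sum(),np.round(np.percentile(b,[1,5,50,95,99],axis=0).T,1).tolist())
E
```

```text
clock: 8.27
eef_pos: [572.5, 197.6, 107.4]
tcp_rot: [3.141, -0.002, -2.706]
contact_force: [-0.0, -1.4, 1.2]
opening: 0.003
grasp_force: 0.0
[-19.19233715   0.64628376 107.39235612]
323 [[-124.1, -122.3, -92.4, -38.7, -32.6], [-23.7, -22.5, -7.4, 20.9, 23.3], [95.7, 96.2, 99.0, 100.8, 101.0]]
```

Block origin is now at about x = -71, body -124..-30. I back off, rise, open, move over its mass centre (x ≈ -76) and descend.

```bash
python3 -m inch '[[0,0,0,-0.3,0,0,1],[0,0,0,0,0,-0.8,1],[0,0,0,0,0,-0.8,1],[0,0,0,0,0,-0.8,0.5],[0,0,0,0.9,0,0,0],[0,0,0,0.9,0,0,0],[0,0,0,0.8,-0.02,0,0],[0,0,0,0,0,0,0]]'
python3 -m inch '[[0,0,0,0,0,0,0],[0,0,0,0,0,0,0]]'
python3 - <<'E'
from h import *
print(mx(r.sense()['eef_pos']))
f=cam('wrist','w4.png')
q=mx(pts(f)); m=(abs(q[...,0]+60)<110)&(abs(q[...,1])<40)&(q[...,2]>95.5)&(q[...,2]<101); b=q[m]; print(m.sum(),np.round(np.percentile(b,[1,5,50,95,99],axis=0).T,1).tolist() if m.sum() else '')
E
```

```text
clock: 8.98
eef_pos: [518.4, 172.0, 167.1]
tcp_rot: [3.141, -0.005, -2.706]
contact_force: [0.3, 0.1, -0.8]
opening: 0.708
grasp_force: 0.0
clock: 9.15
eef_pos: [522.7, 173.8, 168.0]
tcp_rot: [-3.142, 0.001, -2.706]
contact_force: [0.0, 0.9, -0.4]
opening: 0.981
grasp_force: 0.0
[-7.43828666e+01 -1.86550044e-02  1.67974456e+02]
8612 [[-123.5, -120.9, -82.8, -34.2, 9.1], [-26.7, -24.9, 0.7, 24.8, 31.1], [96.6, 97.2, 98.6, 100.8, 101.0]]
```

View pics/w4.png

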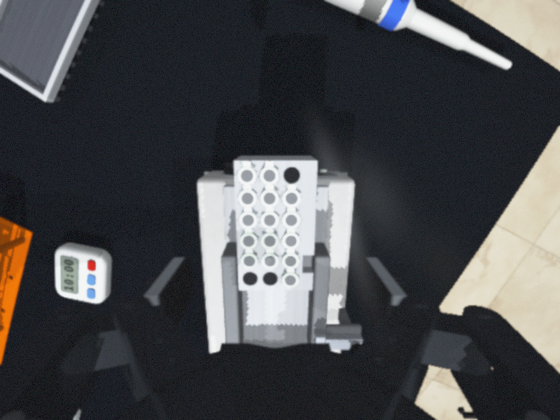

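The block stands forward at columns 235-317, rows 158-287, square to the shaker and centred between the open fingers at (165,280) and (388,280). I go down and grip.

```bash
python3 -m inch '[[0,0,0,0.06,0,0.7,0],[0,0,0,0,0,0.7,0],[0,0,0,0,0,0.7,0],[0,0,0,0,0,0.5,0],[0,0,0,0,0,0.36,0],[0,0,0,0,0,0,0],[0,0,0,0,0,0,0]]' 50
python3 -m inch '[[0,0,0,0,0,0,0.3],[0,0,0,0,0,0,0.6],[0,0,0,0,0,0,0.8],[0,0,0,0,0,0,0.8],[0,0,0,0,0,0,0.8],[0,0,0,0,0,0,0.8]]' 50
```

```text
clock: 9.78
eef_pos: [520.7, 172.9, 93.5]
tcp_rot: [3.141, -0.001, -2.706]
contact_force: [-0.3, -0.6, 0.5]
opening: 1.001
grasp_force: 0.0
clock: 10.28
eef_pos: [521.0, 173.1, 94.8]
tcp_rot: [-3.142, 0.002, -2.706]
contact_force: [-2.3, 0.1, 5.3]
opening: 0.626
grasp_force: 53.5
```

Gripped (53 mm, 53 N). Lift straight up, slowly.

```bash
python3 -m inch '[[0,0,0,0,0,-0.1,0.8],[0,0,0,0,0,-0.2,0.8],[0,0,0,0,0,-0.3,0.8],[0,0,0,0,0,-0.4,0.8],[0,0,0,0,0,-0.4,0.8],[0,0,0,0,0,-0.4,0.8],[0,0,0,0,0,-0.4,0.8],[0,0,0,0,0,-0.2,0.8]]'
python3 -m inch '[[0,0,0,0,0,0,0.8],[0,0,0,0,0,0,0.8]]'
python3 - <<'E'
from h import *
s=r.sense(); e=s['eef_pos']; print(e, s['wrist_torque'])
f=cam('scene'); q=pts(f); 
# block bottom/tops levelness: cap points
m=mx(q); k=(abs(m[...,0]+76)<70)&(abs(m[...,1])<32)&(m[...,2]>140)&(m[...,2]<175); b=m[k]
print(k.sum()); print(np.round(np.percentile(b,[2,50,98],axis=0).T,1).tolist())
# tray second measure from top: rim contour by z 17..24
P=pts(cam('top')); n=(P[...,2]>8)&(P[...,2]<30)&(abs(P[...,0]-454)<60)&(abs(P[...,1]+79)<90)
print(cv2.minAreaRect(P[n][:,:2].astype(np.float32)))
for y in (-70,-40,-10): pass
E
```

```text
clock: 10.95
eef_pos: [521.1, 173.0, 155.8]
tcp_rot: [-3.141, 0.002, -2.706]
contact_force: [0.6, 0.5, -5.9]
opening: 0.628
grasp_force: 54.0
clock: 11.12
eef_pos: [520.5, 172.8, 154.2]
tcp_rot: [-3.142, 0.001, -2.706]
contact_force: [-0.4, -0.1, -6.1]
opening: 0.619
grasp_force: 54.0
[520.54452144 172.82278987 154.1531697 ] [-0.01037312  0.02669176  0.05490857]
688
[[-118.4, -58.5, -29.5], [-29.0, 0.5, 29.3], [141.1, 157.6, 171.7]]
((454.2901306152344, -82.20021057128906), (127.0853500366211, 146.7307586669922), 11.598470687866211)
```

Holding level (6 N). I carry it over beside the tray, turning to the tray's direction, and look at the tray from close by.

```bash
python3 -m inch '[[0,0,0,0.08,-0.2,0,0.8],[0,0,0,0.16,-0.42,0,0.8],[0,0,0,0.26,-0.7,0,0.8],[0,0,0,0.26,-0.7,0,0.8],[0,0,0,0.26,-0.7,0,0.8],[0,0,0,0.26,-0.7,0,0.8],[0,0,0,0.26,-0.7,0,0.8],[0,0,0,0.26,-0.7,0,0.8]]'
python3 -m inch '[[0,0,0,0.26,-0.7,0,0.8],[0,0,0,0.26,-0.7,0,0.8],[0,0,0,0.26,-0.7,0,0.8],[0,0,0,0.26,-0.7,0,0.8],[0,0,0,0.26,-0.7,0,0.8],[0,0,0,0.24,-0.64,0,0.8],[0,0,0,0.13,-0.35,0,0.8],[0,0,0,0.06,-0.15,0,0.8]]'
python3 -m inch '[[0,0,0.012,0,0,0,0.8],[0,0,0.026,0,0,0,0.8],[0,0,0.03,0,0,0,0.8],[0,0,0.03,0,0,0,0.8],[0,0,0.03,0,0,0,0.8],[0,0,0.03,0,0,0,0.8],[0,0,0.02,0,0,0,0.8],[0,0,0.01,0,0,0,0.8]]'
python3 -m inch '[[0,0,0,0,0,0,0.8],[0,0,0,0,0,0,0.8],[0,0,0,0,0,0,0.8]]'
python3 - <<'E'
from h import *
f=cam('wrist','w5.png'); P=pts(f); np.save('P5.npy',P)
m=(P[...,2]>16.5)&(P[...,2]<24)&(abs(P[...,0]-454)<90)&(abs(P[...,1]+79)<60)
n,L,s,c=cv2.connectedComponentsWithStats(m.astype(np.uint8)); k=1+np.argmax(s[1:,4]); q=P[L==k]
print(s[k],cv2.minAreaRect(q[:,:2].astype(np.float32)),np.median(q[:,2]))
E
```

```text
clock: 11.88
eef_pos: [530.0, 42.6, 153.4]
tcp_rot: [3.142, -0.001, -2.707]
contact_force: [0.3, -0.6, -4.4]
opening: 0.618
grasp_force: 54.0
clock: 12.55
eef_pos: [539.8, -80.7, 153.5]
tcp_rot: [-3.142, -0.001, -2.708]
contact_force: [0.3, 0.7, -5.6]
opening: 0.62
grasp_force: 54.1
clock: 13.22
eef_pos: [539.8, -78.5, 153.6]
tcp_rot: [3.141, -0.001, 2.983]
contact_force: [-0.2, 0.3, -5.4]
opening: 0.617
grasp_force: 54.1
clock: 13.47
eef_pos: [539.9, -78.7, 153.7]
tcp_rot: [3.142, -0.0, 2.988]
contact_force: [1.0, -0.8, -5.2]
opening: 0.619
grasp_force: 54.1
[ 210   28   95  149 2467] ((450.7972412109375, -79.1834487915039), (74.53394317626953, 117.26595306396484), 81.2486343383789) 19.79176921753003
```

View pics/w5.png

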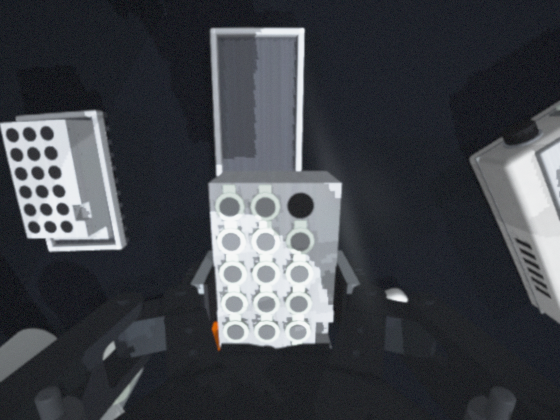

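The wrist view shows the tray's front and sides clearly (rim 212-303 × 28-172, near end hidden by the block). The carried block is at columns 210-340, rows 172-345, parallel to the tray. Now I'll check the block's place in the hand and work out the shift.

Run:
```python
from h import *
P=np.load('P5.npy'); s=r.sense(); t=s['eef_pos']; yaw=s['tcp_rot'][2]
tx=np.array([np.cos(yaw),np.sin(yaw)]); ty=np.array([np.sin(yaw),-np.cos(yaw)])
d=P[...,:2]-t[:2]; a=d@tx; b=d@ty; z=P[...,2]
m=(z>153)&(z<163)&(abs(a)<70)&(abs(b)<30); m[:, :190]=0
print('block fwd',np.round(np.percentile(a[m],[.5,2,98,99.5]),1),'lat',np.round(np.percentile(b[m],[.5,2,50,98,99.5]),1),'z',np.round(np.percentile(z[m],[5,50,95]),1))
for lo,hi in((-30,-10),(0,20),(30,46)):
    k=m&(a>lo)&(a<hi); print(lo,np.round(np.percentile(b[k],[1,99]),1), np.round(np.percentile(z[k],[10,50,90]),1))
c=np.array([454.8,-79.6]); D=c-(t[:2]-5*tx); print('shift mm tool x,y',D@tx,D@ty,'yaw deg',np.degrees(yaw))
# tray lateral/front in tool axes
m=(z>17)&(z<24)&(a>40)&(a<160)&(abs(b)<60); print('tray fwd',np.round(np.percentile(a[m],[99,99.8]),1),'lat',np.round(np.percentile(b[m],[.5,2,98,99.5]),1))
for lo,hi in((60,85),(85,110),(110,135)):
    k=m&(a>lo)&(a<hi); print(lo,np.round(np.percentile(b[k],[1,99]),1))
```

```text
block fwd [-30.8 -28.1  47.2  47.8] lat [-26.6 -26.   -0.2  26.4  26.9] z [156.2 157.9 160.5]
-30 [-26.2  26.3] [156.5 158.2 160.1]
0 [-27.5  27.6] [156.5 158.  160.2]
30 [-26.1  26.4] [156.5 157.5 159.9]
shift mm tool x,y 89.05721051794039 -13.93486966122444 yaw deg 171.1616199833437
tray fwd [146.4 146.6] lat [-51.1 -50.8  22.2  22.6]
60 [-50.8  22.2]
85 [-51.1  22.4]
110 [-51.2  22.7]
```

The block sits in the hand as expected (front +48, i.e. origin 5 mm behind the TCP, centred), and two tray estimates agree within 1 mm. Shift 89 mm forward and -14 mm sideways, then go down.

```bash
python3 -m inch '[[0,0,0,0.15,-0.02,0,0.8],[0,0,0,0.4,-0.06,0,0.8],[0,0,0,0.6,-0.1,0,0.8],[0,0,0,0.7,-0.11,0,0.8],[0,0,0,0.7,-0.11,0,0.8],[0,0,0,0.55,-0.09,0,0.8],[0,0,0,0.32,-0.06,0,0.8],[0,0,0,0.14,-0.02,0,0.8]]'
python3 -m inch '[[0,0,0,0,0,0,0.8],[0,0,0,0,0,0.2,0.8],[0,0,0,0,0,0.5,0.8],[0,0,0,0,0,0.7,0.8],[0,0,0,0,0,0.7,0.8],[0,0,0,0,0,0.5,0.8],[0,0,0,0,0,0.3,0.8],[0,0,0,0,0,0.1,0.8]]'
python3 -m inch '[[0,0,0,0,0,0,0.8],[0,0,0,0,0,0,0.8],[0,0,0,0,0,0,0.8]]'
python3 - <<'E'
from h import *
s=r.sense(); t=s['eef_pos']; yaw=s['tcp_rot'][2]; tx=np.array([np.cos(yaw),np.sin(yaw)]); ty=np.array([np.sin(yaw),-np.cos(yaw)])
D=np.array([454.8,-79.6])-(t[:2]-5*tx); print('left to go',D@tx,D@ty,t,np.degrees(yaw))
q=pts(cam('wrist','w6.png')); d=q[...,:2]-t[:2]; a=d@tx;b=d@ty;z=q[...,2]
m=(z>17)&(z<24)&(abs(a)<90)&(abs(b)<50); print('tray fwd',np.round(np.percentile(a[m],[98,99.5]),1),'lat',np.round(np.percentile(b[m],[.5,2,98,99.5]),1),m.sum())
E
```

```text
clock: 14.18
eef_pos: [448.1, -79.1, 153.8]
tcp_rot: [3.142, -0.001, 2.986]
contact_force: [-0.5, -0.4, -6.1]
opening: 0.62
grasp_force: 54.1
clock: 14.85
eef_pos: [450.0, -79.1, 77.5]
tcp_rot: [3.142, -0.002, 2.986]
contact_force: [1.2, 1.1, -5.7]
opening: 0.62
grasp_force: 54.0
clock: 15.1
eef_pos: [450.7, -79.3, 79.4]
tcp_rot: [-3.142, 0.001, 2.986]
contact_force: [-0.3, -0.2, -3.8]
opening: 0.622
grasp_force: 54.0
left to go 0.9164964656073156 0.3283569011386023 [450.71489085 -79.29226208  79.42833883] 171.0946569333425
tray fwd [58.3 58.4] lat [-36.4 -36.1  36.3  36.7] 1292
```

View pics/w6.png

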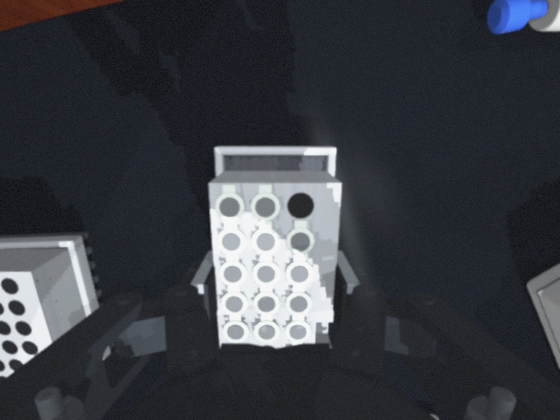

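The wrist view shows the tray rim (215-337 wide) even on both sides of the block (210-340, nearer the camera). Front gap is 10.4 mm to the outer edge (10 ideal). I continue down, slowly at the end.

```bash
python3 -m inch '[[0,0,0,0,0,0.2,0.8],[0,0,0,0,0,0.3,0.8],[0,0,0,0,0,0.3,0.8],[0,0,0,0,0,0.2,0.8],[0,0,0,0,0,0.12,0.8],[0,0,0,0,0,0,0.8],[0,0,0,0,0,0,0.8]]'
python3 -m inch '[[0,0,0,0,0,0.04,0.8],[0,0,0,0,0,0.04,0.8],[0,0,0,0,0,0,0.8]]'
python3 -m inch '[[0,0,0,0,0,0.04,0.8],[0,0,0,0,0,0,0.8]]'
```

```text
clock: 15.73
eef_pos: [449.8, -79.2, 50.4]
tcp_rot: [3.142, -0.001, 2.986]
contact_force: [-0.1, 0.3, -4.8]
opening: 0.62
grasp_force: 54.1
clock: 15.98
eef_pos: [450.1, -79.2, 48.8]
tcp_rot: [-3.142, 0.0, 2.986]
contact_force: [-0.7, 0.6, -5.8]
opening: 0.619
grasp_force: 54.1
clock: 16.15
eef_pos: [450.0, -79.2, 47.8]
tcp_rot: [-3.142, 0.0, 2.986]
contact_force: [-0.1, 0.2, -5.9]
opening: 0.621
grasp_force: 54.1
```

```bash
python3 -m inch '[[0,0,0,0,0,0.03,0.8],[0,0,0,0,0,0,0.8]]' | grep -E 'eef|contact'
python3 -m inch '[[0,0,0,0,0,0.02,0.8],[0,0,0,0,0,0,0.8]]'| grep -E 'eef|contact'
python3 -m inch '[[0,0,0,0,0,0.02,0.8],[0,0,0,0,0,0,0.8]]'| grep -E 'eef|contact'
```

```text
eef_pos: [450.0, -79.2, 47.0]
contact_force: [-0.7, -0.3, -6.1]
eef_pos: [450.0, -79.2, 46.8]
contact_force: [-2.3, 0.1, 3.2]
eef_pos: [450.0, -79.2, 46.8]
contact_force: [-5.2, 0.4, 14.0]
```

Touchdown at TCP z 46.8. I ease off the press, release and rise.

```bash
python3 -m inch '[[0,0,0,0,0,-0.02,0.8],[0,0,0,0,0,0,0.8]]' 20| grep -E 'eef|contact|grasp'
python3 -m inch '[[0,0,0,0,0,0,0.3],[0,0,0,0,0,0,0.2],[0,0,0,0,0,0,0.1],[0,0,0,0,0,0,0],[0,0,0,0,0,0,0],[0,0,0,0,0,0,0],[0,0,0,0,0,0,0]]'
python3 -m inch '[[0,0,0,0,0,-0.2,0],[0,0,0,0,0,-0.5,0],[0,0,0,0,0,-0.8,0],[0,0,0,0,0,-0.9,0],[0,0,0,0,0,-0.9,0],[0,0,0,0,0,-0.9,0],[0,0,0,0,0,-0.6,0],[0,0,0,0,0,0,0]]'
python3 - <<'E'
from h import *
s=r.sense(); t=s['eef_pos']; tx=np.array([np.cos(2.986),np.sin(2.986)]); ty=np.array([np.sin(2.986),-np.cos(2.986)])
q=pts(cam('wrist','w7.png')); d=q[...,:2]-[454.8,-79.6]; a=d@tx;b=d@ty;z=q[...,2]
w=(abs(a)<75)&(abs(b)<45)
for n,l,h in(('rim',17,23),('block',47.5,56)):
    m=w&(z>l)&(z<h); print(n,m.sum(),np.round(np.percentile(a[m],[.5,99.5]),1),np.round(np.percentile(b[m],[.5,99.5]),1),np.round(np.percentile(z[m],[5,50,95]),1))
cam('scene','s3.png')
E
```

```text
eef_pos: [450.1, -79.2, 46.8]
contact_force: [-2.2, 1.6, 5.5]
grasp_force: 55.5
clock: 17.4
eef_pos: [450.0, -79.2, 46.5]
tcp_rot: [-3.142, 0.0, 2.986]
contact_force: [-1.1, -0.0, 0.6]
opening: 0.999
grasp_force: 0.0
clock: 18.07
eef_pos: [451.8, -79.5, 169.8]
tcp_rot: [-3.141, 0.005, 2.986]
contact_force: [1.8, 0.8, -0.3]
opening: 0.998
grasp_force: 0.0
rim 2168 [-62.9  62.6] [-37.6  36.3] [18.2 20.  21.3]
block 6652 [-41.6  51.9] [-27.3  26.1] [49.3 50.9 53.7]
```

View pics/w7.png

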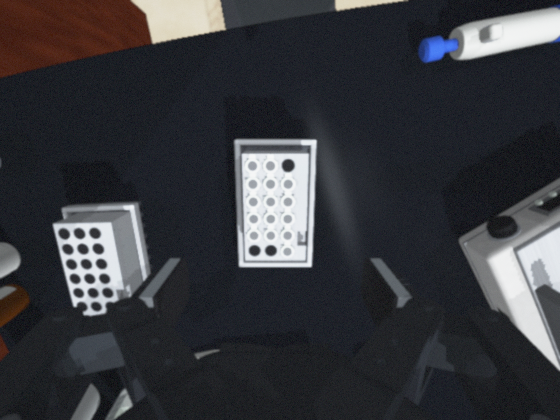

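View pics/s3.png

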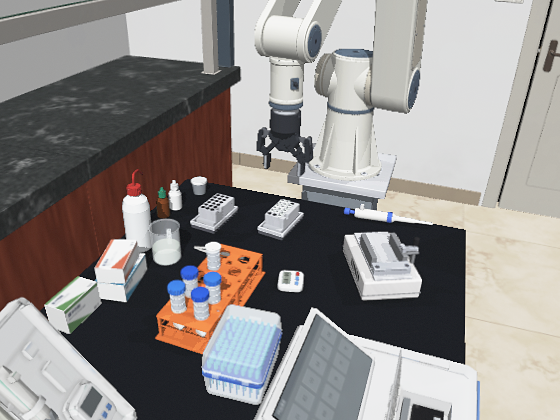

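The wrist view shows the block flat and centred inside the rim (block 242-310 × 152-262, tray 234-317 × 139-268), with its top at z 50 as it should be. In the scene view the shaker is empty, the gripper is clear and everything else is in place. I hand it in.

```bash
python3 -c "
from rig import r
print(r.sign_off())"
```

```text
the job is handed in; nothing more can be done
None
```

The bolt is fully drawn, and the heating block was pushed forward, lifted off level and set down flat and centred in the empty cooling tray; I handed the job in at about 18 s of the allowed 51 s, with the gripper clear and nothing else disturbed.

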